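Lock the shaker's hold-down bar with its spring cotter

ROBOT

A 6-joint arm with a two-finger parallel gripper is mounted at the origin on the work surface. World frame = base frame: x ahead of the robot, y to its left, z up, the work surface at z = 0. Lengths are in m, angles in rad, forces in N, time in s.
With the tool pointing down it reaches from about 0.375 to 0.9 m from the base axis. Payload 3.1 kg.
Tool frame: the origin (TCP) lies midway between the tips of the shut fingers; the grasp point (between the pads) lies pinch_z behind it (pinch_z is the distance from the TCP to the grasp point, in m); y points along the fingers, z is the direction in which the jaws open and shut, and the axes are right-handed (so a half turn about y gives the same grasp; the last joint's range is limited). The gripper opens to 87 mm and grips with 3 to 60 N. Pads are 19 mm wide; open, the fingers measure 117 mm over their backs; the gripper's body (75 mm by 190 mm) begins 51 mm behind the grasp point.
Start: joints at [1.163, 0.527, 1.433, -0, 1.181, -0.178], TCP at [0.142, 0.609, 0.223] pointing down, gripper open.
Joint ranges: [-3.08, 3.08], [-0.75, 2.2], [0.22, 2.44], [-1.43, 4.57], [0, 2.65], [-2.85, 2.85]. Speed limits (rad/s): [2.79, 2.79, 3.14, 3.14, 3.14, 3.14].

INTERFACE

Orientations are given as a unit quaternion [x, y, z, w].
In Python, from rig import get_obs, camera, hand_in, pinch_z gives the robot as it stands. The module is installed in compiled form; this text tells all that it offers.
- The arm moves only by the tool arm_command, never from a script. Its argument "plan" is a list of rows, each a list of 2 entries, a list of its own where there are three numbers: the shift along the world's x, y, z in units of 25 mm (1.0 is 25 mm), then the turn about the world's z in units of 5 degrees (1.0 is 5 degrees). A call has 1 to 5 rows; each row is the pose to reach, as a shift and turn from the pose commanded when the call began; what a row does not reach only later rows make up. A row lasts 1/10 s, in which the tool goes at most 50 mm and 8.59 degrees, less where a joint would pass 70% of its speed; a pose out of reach is approached as far as the arm can. A call with a gripper value outside its range is refused whole. "fingers" is the opening, from -1 (shut) to 1 (fully open), set as the call begins (left out, the last holds). The fingers move at their own pace and stop on an object; "force" is the grip in N (left out, the last holds). Time passes only in rows, so rows that repeat a pose let the fingers close. It gives the time, the measured TCP pose, the force and the opening at its end, in the units of the state.
- get_obs(): the state, without advancing time (a new reading comes with each control period).
- camera(name): name is "side" or "top" or "wrist"; returns a dict with "pixels" (420x560x3 uint8, red, green, blue), "camera_matrix" (3x3 intrinsics, pixels), "R" (3x3) and "t" (3): a world point X has camera coordinates R X + t. Camera axes: x right, y down, z forward; pixel columns grow to the right and rows downward; lengths in m; the calibration is good to about 2 mm. The wrist camera is an equidistant fisheye: a pixel r from the principal point sees the ray r / f radians off the axis. A picture is of the moment at which its call begins. There is no depth.
- hand_in(): hands the job in, once; it reports no verdict.
The state is a dict: "time": time; "q": joint angles; "joint_velocities": joint speeds; "joint_torque": joint torques, N m; "position": TCP position; "tool_rot": TCP orientation; "ft_force": force on the tool from outside, world axes, zero at the start; "moment": the same for the moment, N m; "grip_width": finger opening in m.
Only numpy, scipy, OpenCV 4.12 (cv2) and the standard library are available. Lean on these libraries where they do the work, as an engineer would, in place of code of your own. Each camera call takes 0.05 s, during which the arm holds its last target.

TASK

Lock the plate into the shaker: first swing the raised hold-down bar fully down over the plate, so that the upright stud comes up through the bar's slot. Then push the spring cotter along its guide so that its straight leg goes through the stud's cross hole and the bow snaps over the stud, fully home. Leave the other things on the shaker and bench where they stand.

Things in the scene. Friction and masses are not known exactly. Their poses are not given: they have to be found in the camera images.
- shaker: low cream shaker fixed on the bench, 244 x 344 mm, aluminium deck 70 mm high, white deep-well plate (86 x 128 mm, top at 110 mm) fixed on it. Origin: centre of its underside; z up. Its x axis is the way the cotter is pushed, its y axis runs along the bar from stud to hinge. Place and yaw vary (yaw within 0.3 rad).
- stud (a point): on the axis of the fixed upright steel stud (18 mm across, top 17 mm above this point), level with the guide's floor, 119 mm over the bench; axes as the shaker's. Its cross hole runs along x: 8 mm wide, roof 7.5 mm above this point, open below down to the shut bar, whose top is 1 mm under this point. Bar shut, nothing within 100 mm of the guide rises above the stud.
- guide (a point): floor of the cotter's guide, abreast of its rear end and in line with the stud, 125 mm before it (-x); axes as the shaker's. The guide is a straight channel in a dark anodised block along x, open at both ends, ending 19 mm before the stud. Its walls stand 4 mm above the floor, their inner faces at y = -3.5 and +19.5 mm, each 6 mm thick: a pusher rides above them.
- cotter: loose steel spring cotter (about 45 g, 5 mm wire) flat in the guide. Origin: underside, under the leg's axis, abreast of the coil's centre; x along the leg to the stud, y to the bow. Leg: x = 0 to 62.5 mm, axis 2.5 mm up. Origin starts 80 to 102 mm before the stud; home it is 18 to 21 mm before it (at 18 the coil stops hard on the stud).
- coil (a point): centre of the top of the cotter's coil, an upright cylinder 21 mm across and 14 mm tall standing on the guide's floor, 8 mm to +y of the cotter's origin. Its back, 10.5 mm behind this point (-x), is the place to push.
- bow (a joint): the cotter's spring bow, beside the leg at +y, hinged in the coil; neck at x = 31.5 mm, flared tip at x = 50 mm of the cotter. 0 relaxed, positive (rad) spread. It meets the stud with the cotter's origin about 45 mm before it; then pushing takes up to about 8 N and spreads it to about 0.13; some 28 mm before it the neck has passed and it snaps back to near 0.
- bar (a joint): hinged aluminium hold-down bar, 36 mm wide, 6 mm thick, reaching 282 mm from its hinge: 0 fully down (hard stop, level), grows (rad) as it is raised; starts at 0.3 to 0.75. A stiff hinge holds it where it is left; less than 5 N down on its free end moves it.
- tab (a point): centre of the top face of the bar's free end, the 36 x 40 mm tab to press down, 262 mm from the hinge axis, beyond the slot (22 mm wide, 47 mm long) that takes the stud. With the bar down it is 42 mm to the -y side of the stud.
- bar_hinge (a point): centre of the bar's hinge axis, 115 mm over the bench, at the +y end of the shaker; the axis is parallel to the shaker's x. The bar's top face is 3 mm above this axis when down.
- vial: small amber vial, 24 mm across, standing on the shaker's deck, a bystander. Origin: centre of its underside
- tub: white tub, 40 mm across, 35 mm tall, standing on the shaker's deck, a bystander. Origin: centre of its underside
- reagent: white 200 mm reagent bottle on the bench, a bystander. Origin: centre of its underside
- beaker: glass beaker on the bench, a bystander. Origin: centre of its underside
- rack: yellow tube rack on the bench, a bystander. Origin: centre of its underside
- wrench: wrench lying on the bench, a bystander
- driver: screwdriver lying on the bench, a bystander

How it is judged:
On the way, in this order (a step that is already met when the one before it is completed fails the run):
1. the hold-down bar is fully down (within 0.03 rad), the cotter still short of the stud by 55 mm or more (value of joint bar below 0.03 rad and x of cotter in the frame of stud below -0.055 m), for 0.2 s.
2. the cotter's leg is through the stud and the bow has snapped over it, bar still down (value of joint bar below 0.03 rad and x of cotter in the frame of stud between -0.0245 and -0.0155 m and y of cotter in the frame of stud between -0.005 and 0.005 m and z of cotter in the frame of stud between -0.005 and 0.006 m and value of joint bow below 0.06 rad), for 0.2 s.
At the end, for the whole second after the job is handed in: Bar down (within 0.03 rad). The cotter's leg is through the stud's hole: its origin 15.5 to 24.5 mm before the stud's axis, within 5 mm sideways and 5 mm below to 6 mm above the guide floor; bow closed again (under 0.06 rad); cotter at rest (all of step 2 and linear speed of cotter below 0.02 m/s); the robot touches nothing.
It fails at once if the vial or the tub on the shaker's deck is moved by more than 30 mm or tipped (distance of any of vial, tub from where it was at the start of the episode above 0.03 m or angle between any of vial, tub's own z axis and vertical above 0.5 rad).
It fails at once if the reagent bottle, beaker or tube rack is moved by more than 30 mm or tipped (distance of any of reagent, beaker, rack from where it was at the start of the episode above 0.03 m or angle between any of reagent, beaker, rack's own z axis and vertical above 0.5 rad).
It fails at once if the wrench or the screwdriver is moved by more than 30 mm (distance of any of wrench, driver from where it was at the start of the episode above 0.03 m).
It also fails if it takes over 43 s, if anything falls off the work surface, if the arm or the gripper's body presses on something with over 40 N, if the wrist force passes 120 N, or if a joint passes its speed limit or range.

## Working session

There is one attempt and no reset: what is moved stays moved. The work goes in short steps, Python scripts to look and compute and a tool call to move; the robot and the scene stay as the last step left them, time stands still between calls to the robot, and variables do not carry over. Pictures are saved under pics/ and viewed, and the job is handed in when it is done.

Besides the shell and the picture viewer there is one more tool, called after "Request:" as a command line: name --argument value ..., lists and objects as JSON in quotes. arm_command: Moves the arm, as the interface text tells. Its arguments: {"type":"object","properties":{"plan":{"type":"array"},"fingers":{"type":"number"},"force":{"type":"number"}},"required":["plan"]}

```bash
mkdir -p pics; cat > h.py <<'E'
import numpy as np, cv2
from rig import get_obs, camera, hand_in, pinch_z
def snap(n,f):
    c=camera(n); cv2.imwrite('pics/'+f+'.png',c['pixels'][:,:,::-1]); np.savez('pics/'+f+'.npz',**{k:np.array(v) for k,v in c.items()}); return c
def ld(f): return dict(np.load('pics/'+f+'.npz'))
def proj(c,X):
    X=np.atleast_2d(X); Y=X@c['R'].T+c['t']; p=Y@c['camera_matrix'].T; return p[:,:2]/p[:,2:]
def onz(c,uv,z):
    d=np.linalg.inv(c['camera_matrix'])@np.array([uv[0],uv[1],1.]); d=c['R'].T@d; o=-c['R'].T@c['t']; return o+d*(z-o[2])/d[2]
def crop(f,x0,y0,x1,y1,s,o):
    im=cv2.imread('pics/'+f+'.png')[y0:y1,x0:x1]; cv2.imwrite('pics/'+o+'.png',cv2.resize(im,None,fx=s,fy=s,interpolation=cv2.INTER_CUBIC))
E
python3 - <<'E'
from h import *
for n in ['side','top','wrist']: 
    c=snap(n,n+'0'); print(n,-c['R'].T@c['t'],c['R'][2])
o=get_obs(); print(o, pinch_z)
E
```

```text
side [-0.07655208 -0.86121335  0.88247675] [ 0.42287084  0.67709294 -0.60226688]
top [0.22441668 0.01328877 1.38461166] [ 0.19153637  0.00701057 -0.98146048]
wrist [0.07542556 0.62358276 0.38414193] [ 0.24057993 -0.05861896 -0.96885763]
{'time': 0.15, 'q': array([ 1.16250936e+00,  5.28236040e-01,  1.43360132e+00, -1.29359560e-05,
        1.18139243e+00, -1.78504739e-01]), 'joint_velocities': array([ 0.00210132, -0.00258508, -0.00293402,  0.00104227, -0.00042548,
       -0.00159308]), 'joint_torque': array([ 9.40542741e-04, -4.40430808e+01, -1.76843226e+01,  6.33438444e-02,
        5.52622578e-02, -7.31354476e-05]), 'position': array([0.14210714, 0.60805967, 0.22180874]), 'tool_rot': array([ 0.70300029, -0.08122327,  0.08089657, -0.70188968]), 'ft_force': array([ 0.24753364, -0.12753093, -0.35558061]), 'moment': array([0.03709651, 0.02290127, 0.01253071]), 'grip_width': 0.08705392123138013} 0.0187
```

View pics/top0.png

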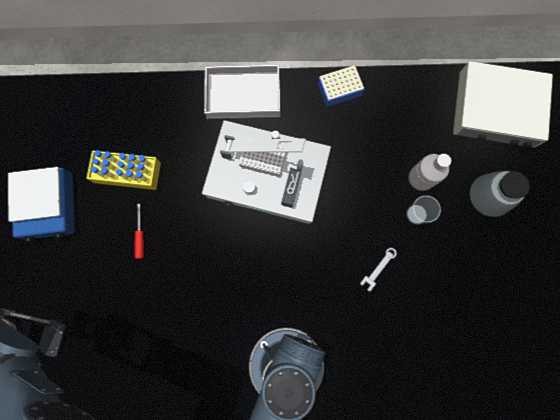

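View pics/side0.png

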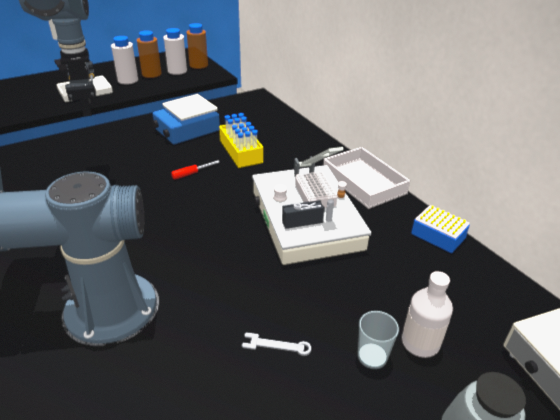

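View pics/wrist0.png

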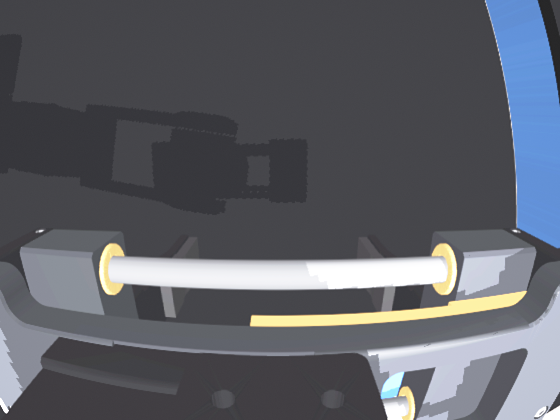

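The top view shows the shaker around (267,171), the raised bar from the hinge at (228,147) to (303,146), and the guide near (292,185). Next I'll zoom in.

```bash
python3 - <<'E'
from h import *
crop('top0',195,110,340,225,5,'topz'); crop('side0',240,135,380,270,5,'sidez')
E
```

```text
(no output)
```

View pics/topz.png

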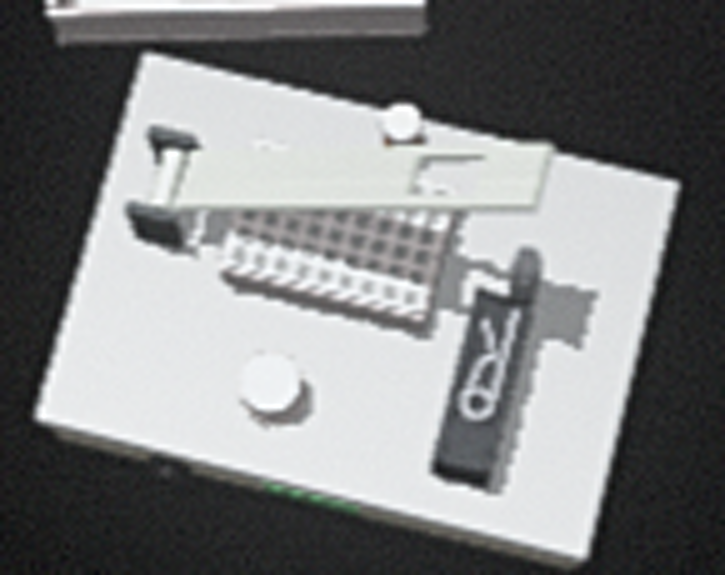

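View pics/sidez.png

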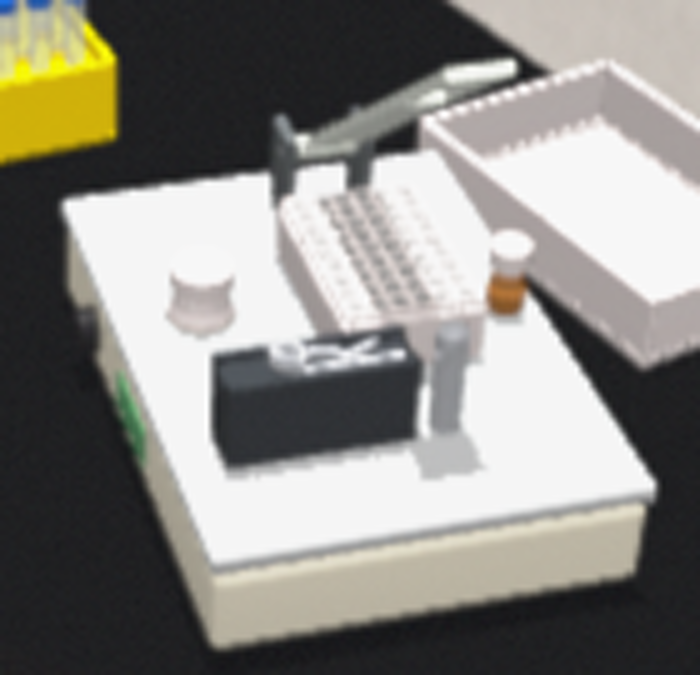

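```bash
cat > fit.py <<'E'
from h import *
from scipy.optimize import least_squares
T=ld('top0');S=ld('side0')
tz=lambda p:(np.array(p)/5+[195,110]-0.4); sz=lambda p:(np.array(p)/5+[240,135]-0.4)
cor=np.array([[.122,.172],[.122,-.172],[-.122,-.172],[-.122,.172]])
tp=tz([(147,53),(680,183),(585,560),(37,418)]); sp=sz([(435,153),(655,490),(212,565),(65,205)])
def W(p,L): 
    c,s=np.cos(p[2]),np.sin(p[2]); L=np.atleast_2d(L)
    return np.c_[p[0]+c*L[:,0]-s*L[:,1],p[1]+s*L[:,0]+c*L[:,1],L[:,2]]
Lc=np.c_[cor,np.full(4,.07)]
f=lambda p:np.r_[(proj(T,W(p,Lc))-tp).ravel(),(proj(S,W(p,Lc))-sp).ravel()]
r=least_squares(f,[.6,0,0]); p=r.x
if __name__=='__main__':
    print(p); print(r.fun.reshape(-1,2).round(1))
    def tri(a,b):
        g=lambda X:np.r_[proj(T,X)[0]-a,proj(S,X)[0]-b]
        q=least_squares(g,[.6,0,.1]); return q.x,q.fun.round(2)
    def loc(X): 
        c,s=np.cos(p[2]),np.sin(p[2]); d=X[:2]-p[:2]; return [c*d[0]+s*d[1],-s*d[0]+c*d[1],X[2]]
    X,e=tri(tz((528,258)),sz((452,332))); print('stud top',X,e,loc(X))
    X=onz(T,tz((528,258)),.136); print('stud top z',X,loc(X))
    X=onz(S,sz((452,332)),.136); print('stud top z side',X,loc(X))
    X=onz(T,tz((478,403)),.133); print('coil',X,loc(X))
    X=onz(S,sz((292,352)),.133); print('coil side',X,loc(X))
    # tab end corners
    for a,b in [((553,147),(515,62)),((545,208),(515,75))]:
        X,e=tri(tz(a),sz(b)); print('tab',X,e,loc(X))
    print(loc(np.r_[onz(T,tz((548,178)),.25)]))
    # guide rear
    for u in [(432,472),(492,485),(475,290)]:
        X=onz(T,tz(u),.123); print('guide',X,loc(X))
    for u in [(170,132),(150,205)]: print('hinge posts',loc(onz(T,tz(u),.125)))
E
python3 fit.py
```

```text
[ 0.58031767  0.04270324 -0.28010755]
[[-0.3 -0.4]
 [ 0.5  0.1]
 [ 0.5  0.7]
 [-0.6  0.5]
 [ 0.6 -0.3]
 [ 0.9 -0.1]
 [-0.2 -0. ]
 [-0.7 -0.8]]
stud top [ 0.58482182 -0.05548146  0.13258949] [-0.3   0.63  0.61 -0.15] [np.float64(0.03147265465911201), np.float64(-0.09311279893542183), np.float64(0.13258948914723082)]
stud top z [ 0.58572025 -0.05622716  0.136     ] [np.float64(0.03254222574105393), np.float64(-0.09358105982657812), np.float64(0.13600000000000012)]
stud top z side [ 0.58002219 -0.05888839  0.136     ] [np.float64(0.027801960887124978), np.float64(-0.09771385653454129), np.float64(0.136)]
coil [ 0.50090749 -0.0247607   0.133     ] [np.float64(-0.05766420979760358), np.float64(-0.08678824041620421), np.float64(0.133)]
coil side [ 0.50009059 -0.0285319   0.133     ] [np.float64(-0.057406681473604164), np.float64(-0.09063829802411605), np.float64(0.133)]
tab [ 0.5991362  -0.06244997  0.29370813] [ 0.08 -0.16 -0.16  0.04] [np.float64(0.04715564732645111), np.float64(-0.09585237835515503), np.float64(0.2937081295980166)]
tab [ 0.58205827 -0.06464523  0.2885617 ] [ 2.66 -5.37 -5.46  1.44] [np.float64(0.0313502153881994), np.float64(-0.10268343341334707), np.float64(0.28856169723589714)]
[np.float64(0.044530572511269795), np.float64(-0.09612499752195489), np.float64(0.25)]
guide [0.46308657 0.00262024 0.123     ] [np.float64(-0.1015807889584473), np.float64(-0.07093038147364675), np.float64(0.123)]
guide [ 0.45462471 -0.031695    0.123     ] [np.float64(-0.10022610019634873), np.float64(-0.10624756733456577), np.float64(0.123)]
guide [ 0.57086483 -0.02530021  0.123     ] [np.float64(0.009715748658232227), np.float64(-0.06796638505734307), np.float64(0.123)]
hinge posts [np.float64(0.05758695698723387), np.float64(0.13124524316370606), np.float64(0.125)]
hinge posts [np.float64(0.01116251548448835), np.float64(0.13031705832816642), np.float64(0.125)]
```

```bash
cat > plan.py <<'E'
from fit import *
from scipy.spatial.transform import Rotation as Ro
SL=np.array([.030,-.096]); HY=.124
def st(xyz): # stud frame xy offset, z abs
    return W(p,[SL[0]+xyz[0],SL[1]+xyz[1],xyz[2]])[0]
def show():
    o=get_obs(); M=Ro.from_quat(o['tool_rot']).as_matrix()
    print('t',o['time'],'pos',o['position'].round(4),'toolx yaw',np.degrees(np.arctan2(M[1,0],M[0,0])),'jaw yaw',np.degrees(np.arctan2(M[1,2],M[0,2])),'F',o['ft_force'].round(2),'gw',o['grip_width']); return o
if __name__=='__main__':
    o=show(); print('shaker yaw deg',np.degrees(p[2]))
    print('stud',st([0,0,.119]))
    for th in [.65,.5,.35,.2,.1,0]:
        y=HY-SL[1]-.262*np.cos(th)+.003*np.sin(th)
        X=st([0,y,.115+.262*np.sin(th)+.003*np.cos(th)]); print(th,X.round(4),((X-o['position'])/.025).round(2))
E
python3 plan.py
```

```text
t 0.15 pos [0.1421 0.6081 0.2218] toolx yaw -13.165282552993645 jaw yaw 76.83474322824367 F [ 0.25 -0.13 -0.36] gw 0.08705392123138013
shaker yaw deg -16.048980382567457
stud [ 0.58260837 -0.057849    0.119     ]
0.65 [ 0.5863 -0.0451  0.2759] [ 17.77 -26.13   2.17]
0.5 [ 0.5803 -0.066   0.2432] [ 17.53 -26.96   0.86]
0.35 [ 0.5757 -0.082   0.2077] [ 17.34 -27.6   -0.57]
0.2 [ 0.5726 -0.0926  0.17  ] [ 17.22 -28.03  -2.07]
0.1 [ 0.5714 -0.0967  0.1441] [ 17.17 -28.19  -3.11]
0 [ 0.571  -0.0982  0.118 ] [ 17.16 -28.25  -4.15]
```

Request:
arm_command --plan '[[[1,-1.5,1],-0.58],[[2,-3,2.5],-0.58],[[3.2,-4.6,4],-0.58],[[4.3,-6.2,5],-0.58],[[5.4,-7.9,5],-0.58]]' --fingers -1 --force 20

```text
time: 0.65
position: [0.2651, 0.4317, 0.3457]
tool_rot: [-0.699, 0.097, -0.099, 0.702]
ft_force: [1.1, 1.0, 0.2]
grip_width: 0.0547
```

Request:
arm_command --plan '[[[1,-1.6,0],0],[[2,-3.2,0],0],[[3,-4.8,0],0],[[4,-6.4,0],0],[[5,-8,0],0]]'

```text
time: 1.15
position: [0.389, 0.2299, 0.343]
tool_rot: [-0.7, 0.099, -0.099, 0.7]
ft_force: [0.9, 0.0, 0.3]
grip_width: 0.0148
```

Request:
arm_command --plan '[[[1,-1.6,0],0],[[2,-3.2,0],0],[[3,-4.8,0],0],[[4,-6.4,0],0],[[5,-8,0],0]]'

```text
time: 1.65
position: [0.5141, 0.0299, 0.3428]
tool_rot: [-0.7, 0.099, -0.099, 0.7]
ft_force: [0.2, 0.7, -0.2]
grip_width: 0.0004
```

```bash
python3 plan.py
```

```text
t 1.65 pos [0.5141 0.0299 0.3428] toolx yaw -16.091615978933223 jaw yaw 73.90837848923557 F [ 0.16  0.69 -0.16] gw 0.0004257337131387946
shaker yaw deg -16.048980382567457
stud [ 0.58260837 -0.057849    0.119     ]
0.65 [ 0.5863 -0.0451  0.2759] [ 2.89 -3.   -2.68]
0.5 [ 0.5803 -0.066   0.2432] [ 2.65 -3.84 -3.98]
0.35 [ 0.5757 -0.082   0.2077] [ 2.46 -4.47 -5.41]
0.2 [ 0.5726 -0.0926  0.17  ] [ 2.34 -4.9  -6.91]
0.1 [ 0.5714 -0.0967  0.1441] [ 2.29 -5.06 -7.95]
0 [ 0.571  -0.0982  0.118 ] [ 2.28 -5.12 -8.99]
```

Request:
arm_command --plan '[[[1,-1.2,0],0],[[2,-2.4,0],0],[[2.85,-3.2,0],0],[[2.85,-3.2,0],0],[[2.85,-3.2,0],0]]'

```text
time: 2.15
position: [0.5844, -0.0485, 0.3421]
tool_rot: [-0.7, 0.1, -0.098, 0.7]
ft_force: [-0.3, 0.9, 0.2]
grip_width: 0.0005
```

```bash
python3 - <<'E'
from h import *
snap('top','top1');snap('side','side1');snap('wrist','wrist1')
crop('top1',195,100,340,225,4,'a');crop('side1',240,75,400,225,4,'b')
a=cv2.imread('pics/a.png');b=cv2.imread('pics/b.png')[:500,:640];b=cv2.resize(b,(220*2,500*440//640)) if 0 else b
cv2.imwrite('pics/a1.png',a);cv2.imwrite('pics/b1.png',b)
E
python3 plan.py|head -1
```

```text
t 2.3 pos [ 0.5839 -0.0472  0.3429] toolx yaw -16.006103753973623 jaw yaw 73.99387870223306 F [-0.4   0.47  0.21] gw 0.0002878917895174671
```

View pics/a1.png

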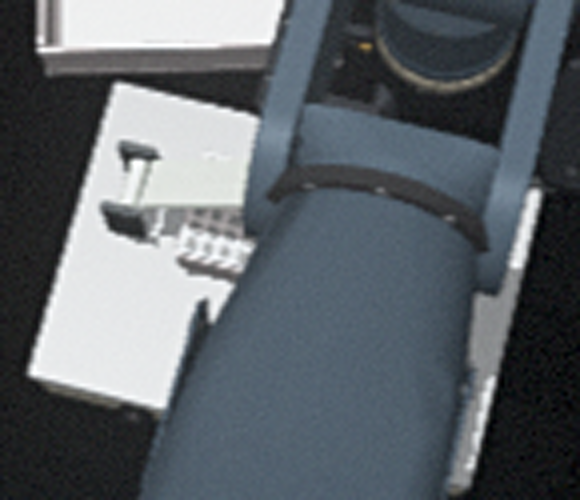

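View pics/b1.png

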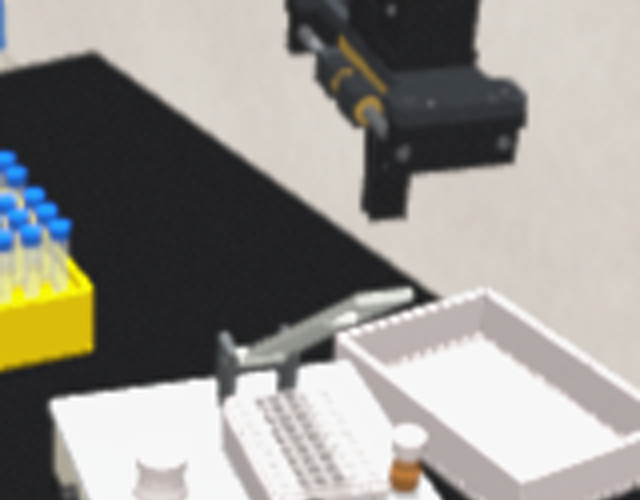

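View pics/wrist1.png

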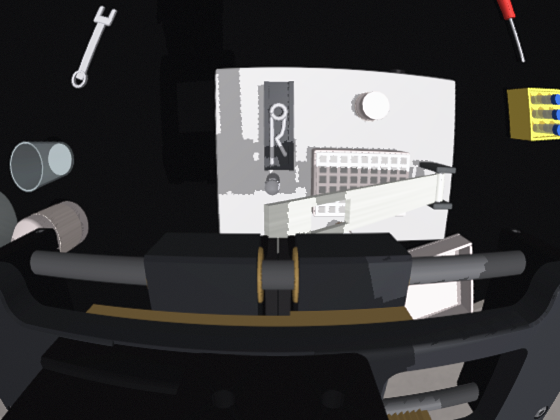

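```bash
cat >> h.py <<'E'
def fproj(c,X):
    Y=np.atleast_2d(X)@c['R'].T+c['t']; K=c['camera_matrix']; rr=np.hypot(Y[:,0],Y[:,1]); th=np.arctan2(rr,Y[:,2])
    return np.c_[K[0,2]+K[0,0]*th*Y[:,0]/rr, K[1,2]+K[1,1]*th*Y[:,1]/rr]
def fonz(c,uv,z):
    K=c['camera_matrix']; a=(uv[0]-K[0,2])/K[0,0]; b=(uv[1]-K[1,2])/K[1,1]; th=np.hypot(a,b)
    d=np.array([a/th*np.sin(th),b/th*np.sin(th),np.cos(th)]); d=c['R'].T@d; o=-c['R'].T@c['t']; return o+d*(z-o[2])/d[2]
E
python3 - <<'E'
from plan import *
c=ld('wrist1'); o=get_obs()['position']
print('tip px',fproj(c,o), 'tab pred',fproj(c,[.5863,-.0451,.2759]))
print('below tip at .28',fproj(c,[o[0],o[1],.28]))
y=HY-SL[1]
for th in [.55,.6,.65,.7]:
    print(th,fproj(c,[st([dx,y-.282*np.cos(th),.115+.282*np.sin(th)]) for dx in(-.018,.018)]).round())
print('stud',fproj(c,st([0,0,.136])),'coil',fproj(c,st([-.0875,.008,.133])))
def loc(X): 
    cc,s=np.cos(p[2]),np.sin(p[2]); d=X[:2]-p[:2]; return np.array([cc*d[0]+s*d[1],-s*d[0]+cc*d[1]])-SL
print('stud meas',loc(fonz(c,(272,182),.136)),'coil',loc(fonz(c,(278,111),.133)))
E
python3 - <<'E'
import sys; sys.path.insert(0,'.')
import os; os.chdir('.')
from h import *
crop('wrist1',200,60,340,260,4,'w1'); im=cv2.imread('pics/w1.png'); cv2.imwrite('pics/w1.png',cv2.resize(im,(420,600)))
E
```

```text
tip px [[278.60023869 255.96096862]] tab pred [[281.97521027 222.84222961]]
below tip at .28 [[278.35030426 222.21586987]]
0.55 [[238. 195.]
 [239. 239.]]
0.6 [[246. 198.]
 [248. 245.]]
0.65 [[257. 202.]
 [258. 250.]]
0.7 [[269. 206.]
 [269. 256.]]
stud [[268.90835082 187.44887321]] coil [[275.8574398  111.25028187]]
stud meas [-0.00638978  0.00358912] coil [-0.08778819  0.01041947]
```

View pics/w1.png

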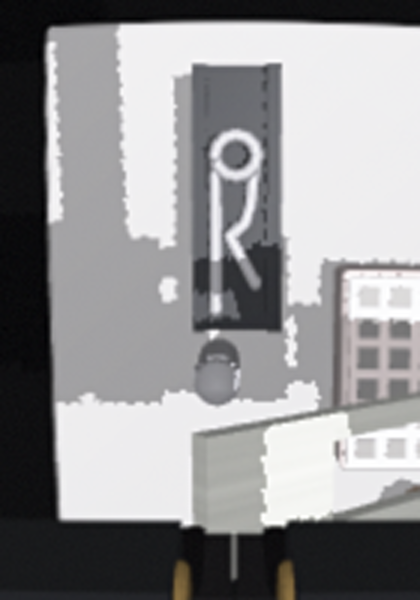

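```bash
cat >> plan.py <<'E'
def loc(X): 
    cc,s=np.cos(p[2]),np.sin(p[2]); d=X[:2]-p[:2]; return np.array([cc*d[0]+s*d[1],-s*d[0]+cc*d[1]])-SL
if __name__=='__main__':
    o=get_obs(); print('TCP in stud frame',loc(o['position']))
    for th in [.68,.5,.35,.2,.1,0]:
        print(th,'tip target offsets from stud',(HY-SL[1])-.262*np.cos(th), .115+.262*np.sin(th)+.003)
E
python3 plan.py|tail -7
```

```text
TCP in stud frame [-0.00169902  0.01058914]
0.68 tip target offsets from stud 0.016275947687256875 0.2827437722928388
0.5 tip target offsets from stud -0.009926631215277676 0.2436094911143012
0.35 tip target offsets from stud -0.02611565076601327 0.20783922555332826
0.2 tip target offsets from stud -0.036777443394405335 0.17005136466830606
0.1 tip target offsets from stud -0.04069109130284279 0.144156355161469
0 tip target offsets from stud -0.04200000000000001 0.11800000000000001
```

Request:
arm_command --plan '[[[0.1,0.2,-0.8],0],[[0.1,0.2,-1.6],0],[[0.1,0.2,-2.0],0],[[0.1,0.2,-2.3],0],[[0.1,0.1,-2.6],0]]'

```text
time: 2.8
position: [0.5876, -0.0453, 0.2784]
tool_rot: [-0.7, 0.098, -0.099, 0.7]
ft_force: [-0.3, 0.0, 0.5]
grip_width: 0.0005
```

Request:
arm_command --plan '[[[-0.05,-0.2,-0.3],0],[[-0.1,-0.4,-0.6],0],[[-0.18,-0.6,-0.95],0],[[-0.25,-0.8,-1.35],0],[[-0.3,-0.95,-1.7],0]]'

```text
time: 3.3
position: [0.5796, -0.0704, 0.2346]
tool_rot: [0.7, -0.099, 0.099, -0.7]
ft_force: [-0.8, -0.0, 0.6]
grip_width: 0.0006
```

```bash
python3 - <<'E'
from h import *
snap('side','side2');snap('wrist','wrist2')
crop('side2',240,75,400,225,4,'b2')
E
python3 plan.py|head -1;python3 plan.py|grep TCP
```

```text
t 3.4 pos [ 0.5786 -0.0701  0.2337] toolx yaw -16.124951807897205 jaw yaw 73.87509450008359 F [0.08 0.34 0.34] gw 0.00035369434947740317
TCP in stud frame [-0.00044881 -0.01287056]
```

View pics/b2.png

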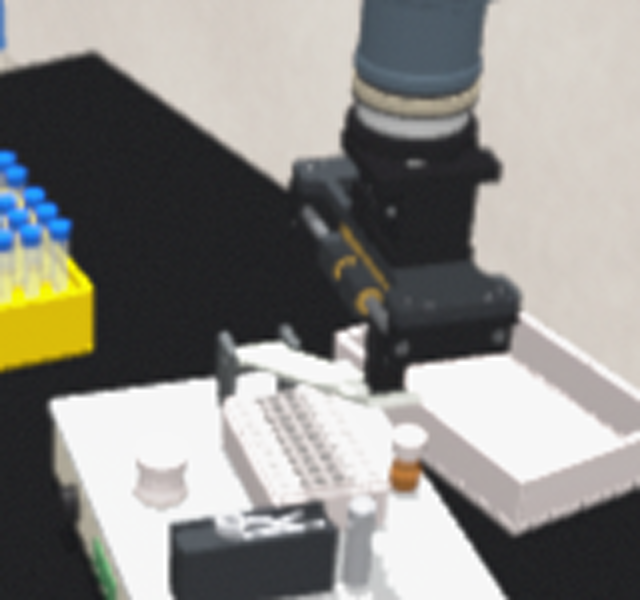

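View pics/wrist2.png

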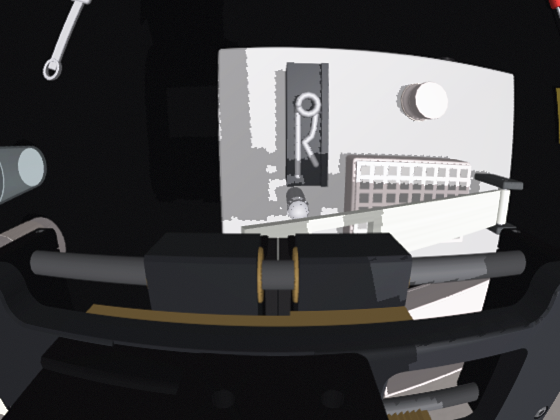

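Request:
arm_command --plan '[[[-0.1,-0.35,-0.7],0],[[-0.18,-0.6,-1.4],0],[[-0.24,-0.8,-2.1],0],[[-0.28,-0.98,-2.8],0],[[-0.3,-1.05,-3.4],0]]'

```text
time: 3.9
position: [0.5724, -0.0963, 0.1499]
tool_rot: [0.7, -0.099, 0.099, -0.7]
ft_force: [-0.4, 0.3, -0.2]
grip_width: 0.0009
```

Request:
arm_command --plan '[[[0,-0.05,-0.3],0],[[-0.02,-0.08,-0.6],0],[[-0.02,-0.08,-0.9],0],[[-0.02,-0.08,-1.1],0],[[-0.02,-0.08,-1.2],0]]'

```text
time: 4.4
position: [0.572, -0.0978, 0.1203]
tool_rot: [0.7, -0.099, 0.099, -0.7]
ft_force: [-0.6, -0.1, 0.6]
grip_width: 0.0003
```

Request:
arm_command --plan '[[[0,0,-0.1],0],[[0,0,-0.2],0],[[0,0,-0.3],0]]'

```text
time: 4.7
position: [0.5722, -0.0978, 0.1178]
tool_rot: [0.7, -0.098, 0.099, -0.7]
ft_force: [-9.7, 2.8, 42.8]
grip_width: 0.0006
```

```bash
python3 - <<'E'
from h import *
snap('side','side3');snap('wrist','wrist3')
crop('side3',240,100,380,240,4,'b3')
E
python3 plan.py|head -1;python3 plan.py|grep TCP
```

```text
t 4.8 pos [ 0.5722 -0.0978  0.118 ] toolx yaw -16.02488467178138 jaw yaw 73.97505015321605 F [-7.11  2.28 28.92] gw 0.0003737827227872984
TCP in stud frame [ 0.00101337 -0.04129437]
```

View pics/b3.png

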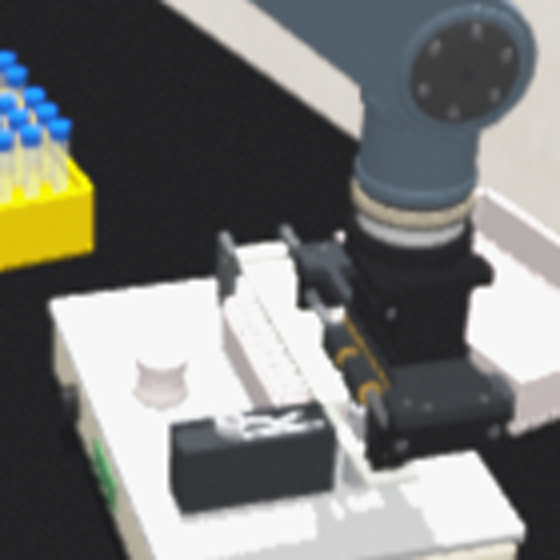

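View pics/wrist3.png

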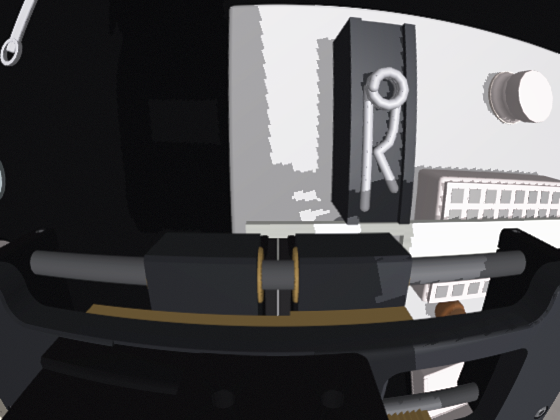

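```bash
python3 - <<'E'
from plan import *
for n in ['wrist1','wrist3']:
    c=ld(n)
    for u in ([(278,111)] if n=='wrist1' else [(388,88)]): print(n,'coil',loc(fonz(c,u,.133)))
c=ld('wrist3')
for u in [(350,18),(415,25),(336,30),(336,222),(400,222)]: print('guide corners',u,loc(fonz(c,u,.123)))
o=get_obs()['position']
X=st([-.122,.008,.16]); print(X,((X-o)/.025).round(2))
E
```

```text
wrist1 coil [-0.08778819  0.01041947]
wrist3 coil [-0.08702514  0.00943782]
guide corners (350, 18) [-0.12340582 -0.00617381]
guide corners (415, 25) [-0.12391364  0.02868955]
guide corners (336, 30) [-0.11633732 -0.01335578]
guide corners (336, 222) [-0.01960805 -0.0117933 ]
guide corners (400, 222) [-0.01935     0.02337427]
[ 0.46757491 -0.0164328   0.16      ] [-4.18  3.26  1.68]
```

Request:
arm_command --plan '[[[0,0,0.8],0],[[0,0,1.9],0],[[-1.0,0.8,2.2],0],[[-2.2,1.75,2.2],0],[[-3.4,2.65,2.2],0]]'

```text
time: 5.3
position: [0.4864, -0.031, 0.1687]
tool_rot: [0.7, -0.098, 0.1, -0.7]
ft_force: [-0.9, 0.1, -0.1]
grip_width: 0.0004
```

Request:
arm_command --plan '[[[-0.78,0.65,0],0],[[-0.78,0.65,0],0],[[-0.78,0.65,0],0]]'

```text
time: 5.6
position: [0.4682, -0.0153, 0.1686]
tool_rot: [0.7, -0.098, 0.099, -0.7]
ft_force: [-0.1, -0.7, 1.0]
grip_width: 0.0003
```

```bash
python3 - <<'E'
from h import *
snap('side','side4');snap('wrist','wrist4')
crop('side4',240,100,380,240,4,'b4')
E
python3 plan.py|head -1;python3 plan.py|grep TCP
```

```text
t 5.7 pos [ 0.4693 -0.0161  0.1684] toolx yaw -16.082739117144456 jaw yaw 73.91724664156699 F [-0.61 -0.62 -0.12] gw 0.0004988748355248922
TCP in stud frame [-0.12045192  0.00876011]
```

View pics/b4.png

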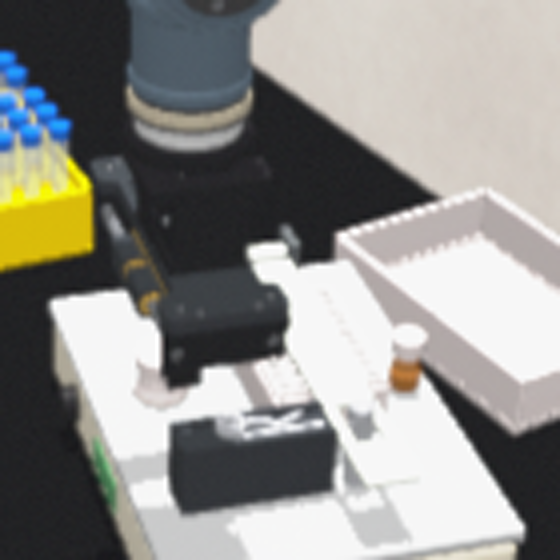

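View pics/wrist4.png

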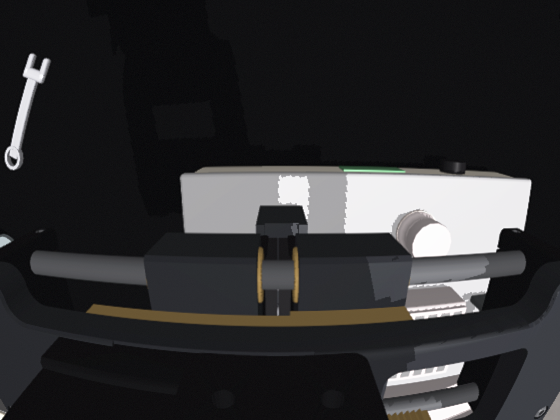

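Request:
arm_command --plan '[[[0,0,-0.8],0],[[0,0,-1.4],0],[[0,0,-1.66],0],[[0,0,-1.66],0]]'

```text
time: 6.1
position: [0.4677, -0.0158, 0.1257]
tool_rot: [-0.7, 0.1, -0.099, 0.7]
ft_force: [-0.4, -0.8, -0.7]
grip_width: 0.0004
```

Request:
arm_command --plan '[[[0.2,-0.06,0],0],[[0.38,-0.11,0],0],[[0.58,-0.17,0],0],[[0.77,-0.22,0],0],[[0.96,-0.28,0],0]]'

```text
time: 6.6
position: [0.4921, -0.0225, 0.1268]
tool_rot: [0.7, -0.099, 0.099, -0.7]
ft_force: [-0.8, -0.1, 1.0]
grip_width: 0.0004
```

```bash
python3 - <<'E'
from h import *
snap('side','side5')
crop('side5',260,160,350,240,7,'b5')
E
python3 plan.py|head -1;python3 plan.py|grep TCP
```

```text
t 6.65 pos [ 0.4931 -0.0229  0.1268] toolx yaw -16.071016962020707 jaw yaw 73.92897931031015 F [0.43 0.72 1.04] gw 0.00026873058803504374
TCP in stud frame [-0.09563449  0.008844  ]
```

View pics/b5.png

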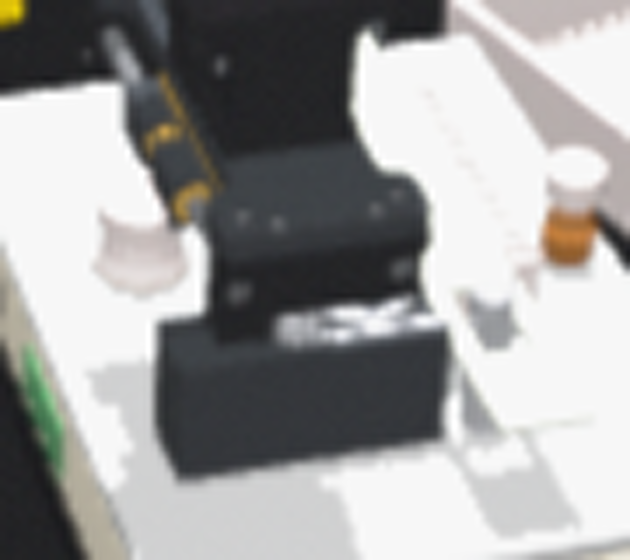

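The fingertips sit behind the coil and it moves with them, leg still in the guide. I'll keep pushing.

Request:
arm_command --plan '[[[0.2,-0.06,0],0],[[0.4,-0.11,0],0],[[0.6,-0.17,0],0],[[0.8,-0.23,0],0],[[1.0,-0.28,0],0]]'

```text
time: 7.15
position: [0.5168, -0.0295, 0.1265]
tool_rot: [-0.7, 0.099, -0.099, 0.7]
ft_force: [0.7, -0.0, -0.3]
grip_width: -0.0001
```

Request:
arm_command --plan '[[[0.1,-0.03,0],0],[[0.2,-0.06,0],0],[[0.3,-0.09,0],0],[[0.4,-0.11,0],0],[[0.5,-0.14,0],0]]'

```text
time: 7.65
position: [0.5272, -0.0321, 0.1262]
tool_rot: [-0.7, 0.1, -0.097, 0.7]
ft_force: [-4.1, 1.4, 2.0]
grip_width: 0.0003
```

```bash
python3 - <<'E'
from h import *
snap('side','side6')
crop('side6',260,160,350,240,7,'b6')
E
python3 plan.py|head -1;python3 plan.py|grep TCP
```

```text
t 7.7 pos [ 0.5279 -0.0323  0.1262] toolx yaw -16.062966437114017 jaw yaw 73.9369926982212 F [-2.61  1.63  0.18] gw 0.0002562838585763355
TCP in stud frame [-0.05963162  0.00940178]
```

View pics/b6.png

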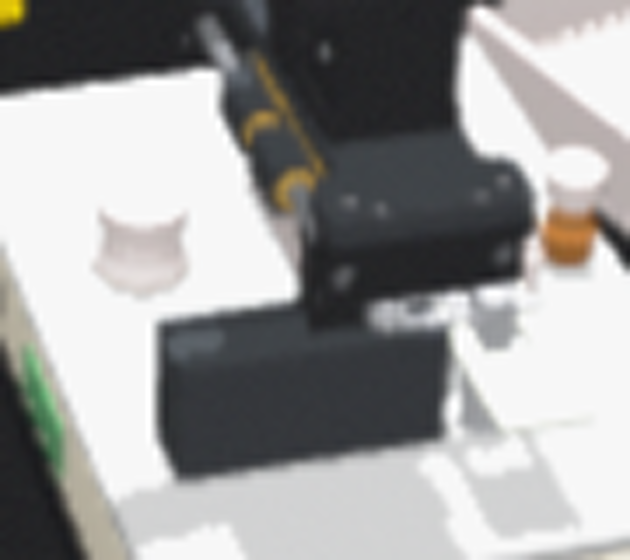

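Request:
arm_command --plan '[[[0.1,-0.03,0],0],[[0.2,-0.06,0],0],[[0.3,-0.09,0],0],[[0.4,-0.11,0],0],[[0.48,-0.14,0],0]]'

```text
time: 8.2
position: [0.5417, -0.0365, 0.1265]
tool_rot: [0.7, -0.098, 0.099, -0.7]
ft_force: [0.4, 0.4, -0.1]
grip_width: -0.0
```

```bash
python3 plan.py|head -1;python3 plan.py|grep TCP
```

```text
t 8.2 pos [ 0.5417 -0.0365  0.1265] toolx yaw -16.05499771310127 jaw yaw 73.9450000837726 F [ 0.42  0.38 -0.11] gw -1.335894815833764e-05
TCP in stud frame [-0.04522276  0.00924606]
```

Request:
arm_command --plan '[[[0.08,-0.02,0],0],[[0.16,-0.05,0],0],[[0.2,-0.06,0],0],[[0.24,-0.07,0],0]]'

```text
time: 8.6
position: [0.5474, -0.0384, 0.1266]
tool_rot: [0.7, -0.099, 0.099, -0.7]
ft_force: [-0.4, 0.8, 0.8]
grip_width: 0.0001
```

```bash
python3 plan.py|head -1;python3 plan.py|grep TCP
```

```text
t 8.6 pos [ 0.5474 -0.0384  0.1266] toolx yaw -16.07627814471239 jaw yaw 73.92371891802986 F [-0.43  0.76  0.78] gw 9.510711296604698e-05
TCP in stud frame [-0.03920784  0.00899074]
```

Request:
arm_command --plan '[[[0.03,-0.01,0],0],[[0.05,-0.015,0],0],[[0.05,-0.015,0],0]]'

```text
time: 8.9
position: [0.5482, -0.0385, 0.1265]
tool_rot: [0.7, -0.099, 0.099, -0.7]
ft_force: [-0.5, -0.3, -0.5]
grip_width: 0.0006
```

```bash
python3 - <<'E'
from h import *
snap('side','side7')
crop('side7',260,160,350,240,7,'b7')
E
python3 plan.py|head -1;python3 plan.py|grep TCP
```

```text
t 8.95 pos [ 0.5481 -0.0384  0.1265] toolx yaw -16.065631771743483 jaw yaw 73.93436821490835 F [-0.27  0.45  0.59] gw 0.0007486681255542476
TCP in stud frame [-0.03849093  0.00911323]
```

View pics/b7.png

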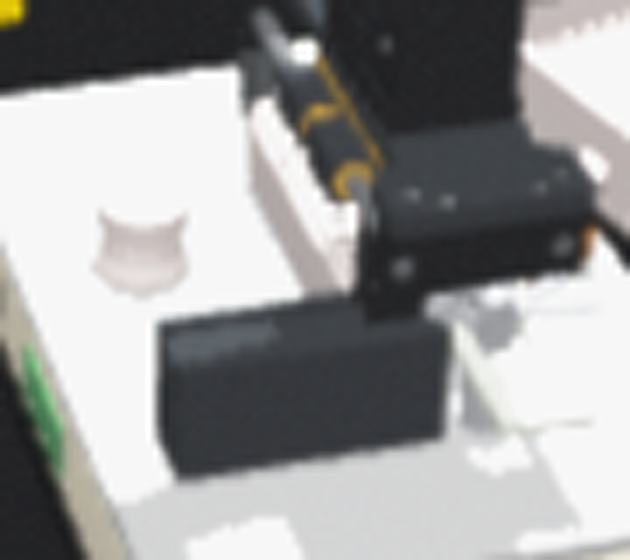

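Request:
arm_command --plan '[[[-0.3,0.09,0],0],[[-0.4,0.12,0.6],0],[[-0.2,0,2.2],0],[[0.6,-0.3,4],0],[[2,-0.6,5.5],0]]'

```text
time: 9.45
position: [0.5952, -0.0527, 0.2649]
tool_rot: [-0.7, 0.099, -0.098, 0.7]
ft_force: [1.5, 0.1, -0.6]
grip_width: 0.0003
```

Request:
arm_command --plan '[[[1,-0.3,0.8],0],[[1,-0.3,0.8],0],[[1,-0.3,0.8],0]]'

```text
time: 9.75
position: [0.6209, -0.0604, 0.2822]
tool_rot: [-0.7, 0.099, -0.098, 0.7]
ft_force: [-0.8, -1.2, -0.5]
grip_width: 0.0004
```

```bash
python3 - <<'E'
from h import *
snap('side','side8');snap('wrist','wrist8')
crop('side8',270,150,350,230,7,'b8');crop('wrist8',200,90,350,240,4,'w8')
E
python3 plan.py|head -1;python3 plan.py|grep TCP
```

```text
t 9.85 pos [ 0.6195 -0.0599  0.2809] toolx yaw -16.059389934494053 jaw yaw 73.9406070818821 F [-0.41  0.25  0.51] gw 0.0005521990375513501
TCP in stud frame [0.0360428  0.00823332]
```

View pics/b8.png

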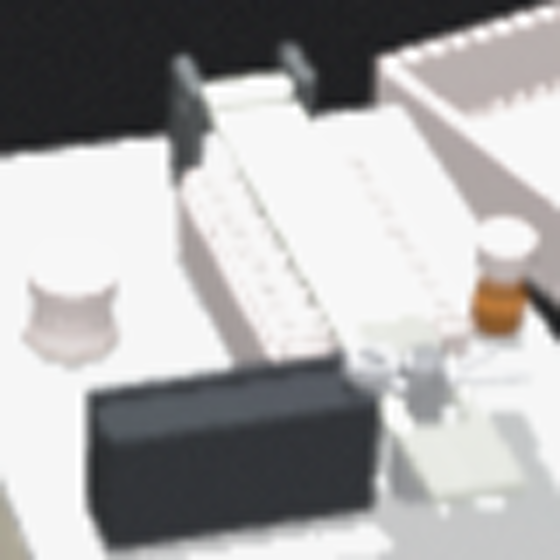

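View pics/w8.png

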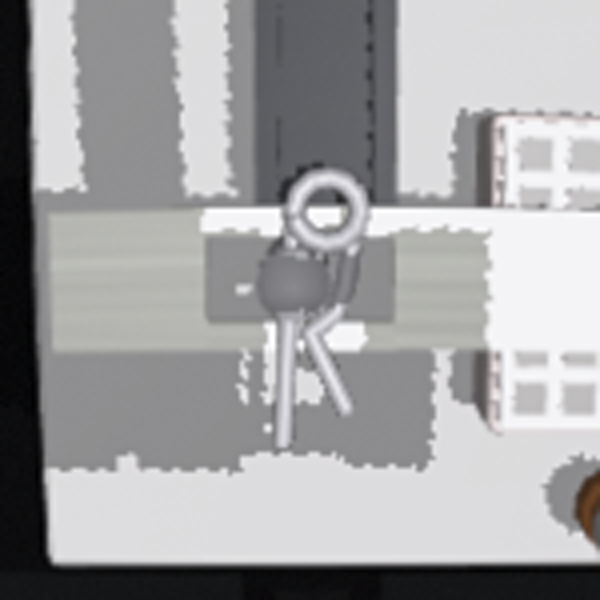

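```bash
python3 - <<'E'
from plan import *
c=ld('wrist8'); k=lambda u:np.array(u)/4+[200,90]-.4
a=loc(fonz(c,k((327,210)),.133));b=loc(fonz(c,k((292,284)),.136));print('coil',a,'stud',b,a-b)
t=loc(fonz(c,k((282,446)),.1215)); print('leg tip',t,'origin x',t[0]-.0625, 'rel stud',t[0]-.0625-b[0])
print('bow tip',loc(fonz(c,k((345,410)),.1215))-t)
e=[loc(fonz(c,k(u),.118)) for u in[(52,210),(52,352)]];print('bar end',e)
E
```

```text
coil [-0.01739935  0.01136035] stud [8.68444753e-05 3.05608461e-03] [-0.01748619  0.00830426]
leg tip [0.04289563 0.00017255] origin x -0.01960437472867063 rel stud -0.019691219203941943
bow tip [-0.00934887  0.01597454]
bar end [array([-0.01758451, -0.05784607]), array([ 0.01886292, -0.05892495])]
```

```bash
python3 - <<'E'
from h import *
print(get_obs()['joint_velocities'].round(3)); print(hand_in())
E
```

```text
[0.    0.003 0.004 0.001 0.    0.002]
the job is handed in; nothing more can be done
None
```

The plate is locked in and the job was handed in at about 9.9 s. My final checks show the bar down and the cotter home; `hand_in()` gives no verdict.

**What I did:** I pressed the hold-down bar's tab along its arc with shut fingers to the hard stop. The fingertips ended at z = 0.118, with a peak wrist force of about 43 N. I then pushed the coil from behind, just above the guide walls, until the bow met the stud and snapped over. I backed the arm off to about 0.28 m up.

**Last checks:**
- **Cotter:** the wrist picture shows the leg through the stud and the bow closed. The coil centre puts the origin about 17.5 mm before the stud, and the leg tip puts it at about 19.7 mm. The home range is 18–21 mm and the judged range is 15.5–24.5 mm.
- **Bow:** I judged it closed from the picture and from the push force falling back to near zero. I did not measure the bow's angle.
- **Bar:** it is level, with the stud up through its slot.
- **Other things:** the vial and tub look where they stood. I didn't re-measure the rest; the arm stayed clear of them.
- **Disagreement:** measured sideways, the stud sits about 3 mm off my first estimate. The coil is 8.3 mm from it, which matches the expected 8 mm.

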